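# Put the packing tools back on their shadow tiles

## Robot

A 7-joint arm with a two-finger parallel gripper is mounted at the origin on the work surface; the furniture and walls round the work are solid. World frame = base frame: x ahead of the robot, y to its left, z up, the work surface at z = 0. Lengths are in m, angles in rad, forces in N, time in s.
With the tool pointing down it reaches from about 0.4 to 0.85 m from the base axis. Payload 6.9 kg.
Tool frame: the origin (TCP) lies midway between the tips of the shut fingers; the grasp point (between the pads) lies behind it (ctrl.pinch_z is the z of the grasp point in the tool frame, in m); z points along the fingers, y is the line along which they close (so a half turn about z gives the same grasp; the last joint's range is limited). The gripper opens to 85 mm and grips with 20 to 120 N. Pads are 22 mm wide; open, the fingers measure 114 mm over their backs; the gripper's body (76 mm by 85 mm) begins 54 mm behind the grasp point. The pads swing forward as they close: fully open they stand 13 mm farther back than shut.
Start: joints at [-1.044, 0.507, -0.238, 1.5, 0.126, 1.149, -0.155], TCP at [0.255, 0.57, 0.231] pointing down, gripper open.
Joint ranges: [-3.08, 3.08], [-0.24, 2.05], [-1.43, 1.35], [0, 2.5], [-1.52, 4.66], [0.17, 1.96], [-2.89, 2.89]. Speed limits (rad/s): [2.39, 2.39, 3.14, 3.14, 3.14, 3.14, 3.14].

## Interface

Orientations are given as a unit quaternion [w, x, y, z].
In Python, from station import ctrl, get_state, vision, ticket, models gives the robot as it stands. Calls block until the motion is done:
- ctrl.movep(position, orientation): joint-space move of the TCP to a pose.
- ctrl.movel(position, frame=None, max_speed=0.15): straight line of the TCP; frame=None keeps the orientation; max_speed is the mean speed in m/s.
- ctrl.set_joints(angles): joint-space move.
- ctrl.ungrasp() and ctrl.close_gripper(force=None): open the fingers fully, or close them until they stop; force is the grip in N (None keeps the last).
- ctrl.pause(seconds).
- ctrl.ik(position, orientation): joint angles nearest the present ones, or None.
- get_state(): the state.
- vision.grab_frame(name): name is "scene" or "top"; returns (picture, depth): 384x512x3 uint8, blue, green, red; 384x512 float32, m along the optical axis (not along the pixel's ray), 0 where there is no reading.
- vision.camera_info(name): a dict with "mtx" (3x3 intrinsics, pixels), "dist_coeffs" ([k1, k2, p1, p2, k3] as OpenCV has them; the pictures are not rectified), "R" (3x3) and "t" (3): a world point X has camera coordinates R X + t. Camera axes: x right, y down, z forward; pixel columns grow to the right and rows downward; lengths in m; the calibration is good to about 2 mm. A picture is of the moment at which its call begins. camera_info takes no time and is no camera call.
A pose or a line that the arm cannot do raises ctrl.Unreachable and nothing moves.
- ticket.close_job(): hands the job in; it is judged then, once.
Trained networks look in the newest picture that a camera, given by its name, has taken for a name from the list of things; names that differ only in an ending like _2 or _b are one class to them, and where a whole thing is asked for, a point or a joint stands for the part that bears it (a point fixed in the world has none). Each returns a list of dicts, best first, with "p" (0 to 1); they miss things now and then, are a little off and sometimes report something else, mostly with a low value. They report only what shows in the picture. A call takes as long as a camera call. They do not tell look-alikes from the thing itself.
- models.recognise(camera, target): "point" ([column, row] in pixels, amid what is visible of it).
- models.masks_of(camera, target): "mask" (384x512 bool, what is visible of it) and "point" ([column, row] in pixels, amid what is visible of it).
The state is a dict: "time": time; "qpos": joint angles; "qd": joint speeds; "tau": joint torques, N m; "tcp_pos": TCP position; "eef_rot": TCP orientation; "contact_force": force on the tool from outside, world axes, zero at the start; "wrist_torque": the same for the moment, N m; "width": finger opening in m; "gripper_force": force on a finger pad.
Only numpy, scipy, OpenCV 4.12 (cv2) and the standard library are available. Lean on these libraries where they do the work, as an engineer would, in place of code of your own. Each camera call takes 0.05 s, during which the arm holds its last target. There are 200 camera calls.

## Task

Tidy the packing station: set the stapler, the tape measure, the date stamp and the glue stick each upright on the white tile that bears its own outline (same shape and colour), centred and lined up with the outline; either end may come first. Leave the red biscuit tin with the gold lid standing where it is.

Things in the scene. Friction and masses are not known exactly. Their poses are not given: they have to be found in the camera images.
- stapler_mid (a point): Desk stapler, red top on black base, standing on its base, 135 long x 34 wide x 49 mm high, 0.11 kg; base 34 mm wide up to 12 mm, above 18 mm the body is 26 mm wide. Point: its centre, 24.5 mm above its underside. x along its length, y across, z up.
- tape_measure_mid (a point): Yellow and black tape measure standing on edge: body 30 mm thick (along its x), 58 mm long (along its y), 55 mm high; a short tape end sticks out 10 mm more at the -y foot. 0.15 kg. Point: centre of the body, 27.5 mm above its underside. z up.
- date_stamp_mid (a point): Hand stamp standing on its black base, 30 mm (its x) x 50 mm (its y) x 30 mm high, with a turned round wooden handle 28 mm thick above it up to 87 mm. 0.07 kg. Point: centre, 43.5 mm above its underside, on the handle's axis. z up.
- glue_stick_mid (a point): Orange and white glue stick standing upright, round, 26 mm diameter, 97 mm high, 0.03 kg. Point: its centre, 48.5 mm above its underside. z up.
- small_tin_mid (a point): Dark red biscuit tin with gold lid, 66 mm diameter, 57 mm high, loose, 0.12 kg; stands among the tools and is to stay there. Point: its centre, 28.5 mm above its underside.
- stapler_tile_mid (a point): White rectangular tile, fixed to the table, 4 mm thick, 146 x 48 mm, with a long red outline 136 x 34 mm (the stapler's). Point: centre of the outline on the tile's top face (4 mm above the table). x along the tile's long side, y across, z up.
- measure_tile_mid (a point): White rectangular tile, fixed to the table, 4 mm thick, 86 x 48 mm, with a yellow outline 60 x 33 mm (the tape measure's body; body thickness across, body length along x). Point: centre of the outline on the tile's top face (4 mm above the table). x along the tile's long side, y across, z up.
- stamp_tile_mid (a point): White rectangular tile, fixed to the table, 4 mm thick, 74 x 48 mm, with a black outline 51 x 31 mm with a wood-coloured round spot in its middle (the date stamp's). Point: centre of the outline on the tile's top face (4 mm above the table). x along the tile's long side, y across, z up.
- glue_tile_mid (a point): White rectangular tile, fixed to the table, 4 mm thick, 52 x 48 mm, with a round orange spot 30 mm across (the glue stick's). Point: centre of the outline on the tile's top face (4 mm above the table). x along the tile's long side, y across, z up.
Mind the look-alikes: they are no part of the job. Of the things that look like the part that bears tape_measure_mid, the larger one is meant.

How it is judged:
At the end, for the whole second after the job is handed in: Each tool stands upright (0.12 rad) at rest on the tile with its own outline, centre within 12 mm of the outline's, height within 6 mm; stapler, tape measure and stamp lined up with it within 0.2 rad, either way round; the tin within 30 mm of its start (horizontal distance between stapler_mid and stapler_tile_mid below 0.012 m and angle between each of stapler_mid, tape_measure_mid, date_stamp_mid, glue_stick_mid's own z axis and vertical below 0.12 rad and z of stapler_mid in the frame of stapler_tile_mid between 0.0185 and 0.0305 m and angle between the x axis of stapler_mid and the x axis of stapler_tile_mid, either way round below 0.2 rad and linear speed of each of stapler, tape_measure, date_stamp, glue_stick below 0.01 m/s and horizontal distance between tape_measure_mid and measure_tile_mid below 0.012 m and z of tape_measure_mid in the frame of measure_tile_mid between 0.0215 and 0.0335 m and angle between the y axis of tape_measure_mid and the x axis of measure_tile_mid, either way round below 0.2 rad and horizontal distance between date_stamp_mid and stamp_tile_mid below 0.012 m and z of date_stamp_mid in the frame of stamp_tile_mid between 0.0375 and 0.0495 m and angle between the y axis of date_stamp_mid and the x axis of stamp_tile_mid, either way round below 0.2 rad and horizontal distance between glue_stick_mid and glue_tile_mid below 0.012 m and z of glue_stick_mid in the frame of glue_tile_mid between 0.0425 and 0.0545 m and distance of small_tin_mid from where it was at the start of the episode below 0.03 m); the robot touches nothing.
It fails at once if the tin is pushed away or knocked over (distance of small_tin_mid from where it was at the start of the episode above 0.03 m or angle between small_tin_mid's own z axis and vertical above 0.5 rad).
It also fails if it takes over 109 s, if anything falls off the work surface, if the arm or the gripper's body presses on something with over 40 N, if the wrist force passes 120 N, or if a joint passes its speed limit or range.

## Working session

There is one attempt and no reset: what is moved stays moved. The work goes in short steps, each a Python script; the robot and the scene stay as the last script left them, time stands still between calls to the robot, and variables do not carry over. Pictures are saved under pics/ and viewed, at most 14 in all, crops included, and the job is handed in when it is done.

```bash
ls; mkdir -p pics
cat > h.py <<'E'
import numpy as np, cv2
from station import ctrl, get_state, vision, ticket, models
def pix2world(cam, px, z):
    c=vision.camera_info(cam); R=np.array(c["R"]);t=np.array(c["t"]).ravel()
    u=cv2.undistortPoints(np.array(px,float).reshape(-1,1,2),np.array(c["mtx"]),np.array(c["dist_coeffs"])).reshape(-1,2)
    d=np.c_[u,np.ones(len(u))]@R; o=-R.T@t
    return o+d*((np.asarray(z)-o[2])/d[:,2])[:,None]
def cloud(cam, depth):
    c=vision.camera_info(cam); R=np.array(c["R"]);t=np.array(c["t"]).ravel()
    h,w=depth.shape; g=np.stack(np.meshgrid(np.arange(w),np.arange(h)),-1).reshape(-1,1,2).astype(float)
    u=cv2.undistortPoints(g,np.array(c["mtx"]),np.array(c["dist_coeffs"])).reshape(-1,2)
    P=np.c_[u,np.ones(len(u))]*depth.reshape(-1,1)
    return ((P-t)@R).reshape(h,w,3)
E
python3 - <<'E'
from h import *
for n in ("scene","top"):
    p,d=vision.grab_frame(n); np.savez(f"f_{n}.npz",p=p,d=d)
    cv2.imwrite(f"pics/{n}0.png",p)
    c=vision.camera_info(n); print(n,-np.array(c["R"]).T@np.array(c["t"]).ravel(), c["mtx"][0][0])
    for k in ["stapler","tape_measure","date_stamp","glue_stick","small_tin","stapler_tile","measure_tile","stamp_tile","glue_tile"]:
        try: print(k,[(np.round(r["point"]).astype(int).tolist(),round(r["p"],2)) for r in models.recognise(n,k+"_mid")])
        except Exception as e: print(k,e)
print(get_state()["time"],ctrl.pinch_z)
E
```

```text
pics
scene [-0.03953693 -0.70814026  0.41061362] 348.93761289931376
stapler [([340, 252], 0.85)]
tape_measure [([303, 225], 0.98), ([231, 296], 0.71)]
date_stamp [([253, 186], 0.58)]
glue_stick [([274, 194], 0.62)]
small_tin [([226, 172], 0.86)]
stapler_tile [([319, 205], 0.62), ([252, 185], 0.27)]
measure_tile [([335, 216], 0.79)]
stamp_tile [([286, 186], 0.62)]
glue_tile [([303, 197], 0.71), ([303, 223], 0.6), ([253, 186], 0.51)]
top [ 0.17721825 -0.0384495   1.04333818] 433.13025856703774
stapler [([361, 160], 0.85)]
tape_measure [([311, 167], 0.77), ([380, 266], 0.73)]
date_stamp [([207, 171], 0.53)]
glue_stick [([258, 168], 0.51)]
small_tin [([156, 183], 0.92)]
stapler_tile [([265, 127], 0.65)]
measure_tile [([294, 120], 0.66)]
stamp_tile [([208, 133], 0.94)]
glue_tile [([236, 126], 0.88)]
1.0 -0.0187
```

View pics/top0.png

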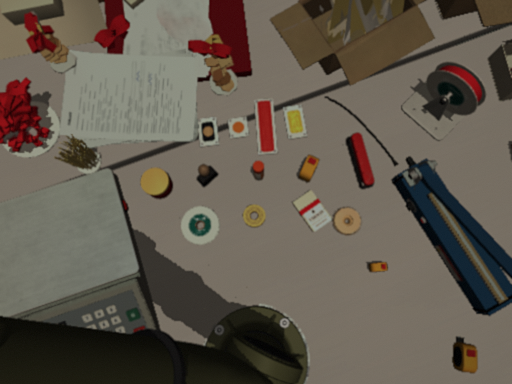

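View pics/scene0.png

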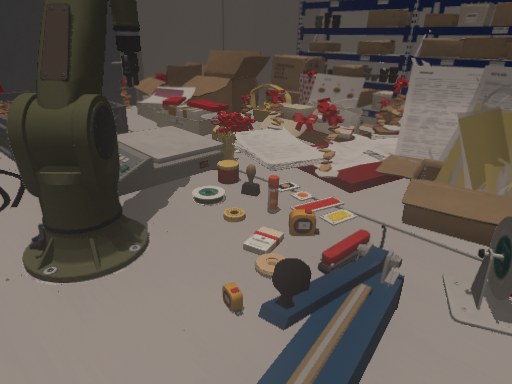

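Top view: stapler (361,160), stamp (207,171), glue (258,168), tin (156,183). The tiles are in a row at the top: stamp (208,133), glue (236,126), stapler (265,127), measure (294,120). Tape measure candidates are (311,167), the small one at (380,266), and a yellow/black thing at (465,354). Next I measure them and take a close crop.

Run:
```python
from h import *
f=np.load("f_top.npz");p,d=f["p"],f["d"]; W=cloud("top",d)
a=cv2.resize(p[95:215,140:390],None,fx=3.2,fy=3.2,interpolation=cv2.INTER_CUBIC)
b=cv2.resize(p[245:290,350:410],None,fx=4,fy=4,interpolation=cv2.INTER_CUBIC); c=cv2.resize(p[325:384,440:500],None,fx=4,fy=4,interpolation=cv2.INTER_CUBIC)
o=np.zeros((600,800,3),np.uint8); o[:a.shape[0],:a.shape[1]]=a; o[390:390+b.shape[0],:b.shape[1]]=b; o[386:386+214,300:300+c.shape[1]]=c[:214]
cv2.imwrite("pics/crop1.png",o)
def rect(xy):
    r=cv2.minAreaRect((xy*1000).astype(np.float32)); bx=cv2.boxPoints(r); e=[bx[1]-bx[0],bx[2]-bx[1]]; l=max(e,key=np.linalg.norm)
    return np.round(r[0],1),np.round(r[1],1),round(np.degrees(np.arctan2(l[1],l[0]))%180,1)
vision.grab_frame("top")
for k in ["stapler","tape_measure","date_stamp","glue_stick","small_tin","stapler_tile","measure_tile","stamp_tile","glue_tile"]:
    for r in models.masks_of("top",k+"_mid")[:2]:
        m=r["mask"]&(d>0); P=W[m]
        if len(P)<10: continue
        zt=np.percentile(P[:,2],95); 
        print(k,round(r["p"],2),m.sum(),np.round(r["point"]),"z",np.round(np.percentile(P[:,2],[2,50,95]),3),"all",*rect(P[:,:2]),"top",*rect(P[P[:,2]>zt-.012][:,:2]))
q=W[345:365,455:475]; print("yellow2",np.round(q[q[...,2]>.015].mean(0),3),q[...,2].max())
print("table z",np.median(W[190:200,230:300,2]))
```

```text
stapler 0.8 872 [360. 160.] z [0.005 0.041 0.049] all [ 432.1 -308.9] [133.9  44.2] 7.5 top [ 430. -304.] [127.7  26.4] 8.0
tape_measure 0.76 336 [309. 166.] z [0.018 0.053 0.059] all [ 427.8 -176. ] [30.8 70.4] 147.1 top [ 422.5 -172.7] [30.6 55.9] 147.1
tape_measure 0.57 149 [376. 266.] z [0.015 0.036 0.04 ] all [ 173.6 -302. ] [36.2 18. ] 84.3 top [ 173.6 -302. ] [36.2 18. ] 84.3
date_stamp 0.6 353 [207. 171.] z [-0.001  0.029  0.086] all [437.4  75.7] [39.2 53.7] 132.9 top [433.3  73.7] [23.2 22.4] 84.3
glue_stick 0.53 177 [257. 169.] z [0.009 0.093 0.099] all [423.1 -51. ] [23.1 22.8] 19.4 top [422.9 -52.5] [22.7 22.4] 83.2
small_tin 0.82 837 [158. 184.] z [-0.001  0.056  0.06 ] all [430.2 200.8] [89.5 70.4] 39.5 top [422.6 190.6] [63.2 66.9] 177.7
stapler_tile 0.72 1086 [266. 122.] z [-0.002  0.004  0.007] all [552.2 -82. ] [ 52.3 154.1] 178.0 top [551.8 -82. ] [ 52.2 153.3] 178.1
measure_tile 0.57 606 [295. 122.] z [-0.     0.004  0.007] all [ 553.6 -157. ] [85.3 48. ] 3.3 top [ 553.6 -157. ] [85.3 48. ] 3.3
stamp_tile 0.83 538 [208. 132.] z [-0.002  0.004  0.007] all [551.3  63.5] [50.  76.6] 178.5 top [551.3  63.5] [50.  76.6] 178.5
glue_tile 0.93 359 [238. 127.] z [-0.     0.004  0.007] all [555.3 -12.9] [48.2 55.1] 175.3 top [555.3 -12.9] [48.2 55.1] 175.3
glue_tile 0.62 331 [309. 165.] z [0.016 0.054 0.059] all [ 423.2 -171.6] [33.5 57.2] 148.9 top [ 422.5 -172.7] [30.6 55.9] 147.1
yellow2 [-0.025 -0.448  0.052] 1.0433381776067001
table z 0.00013156097023205867
```

View pics/crop1.png

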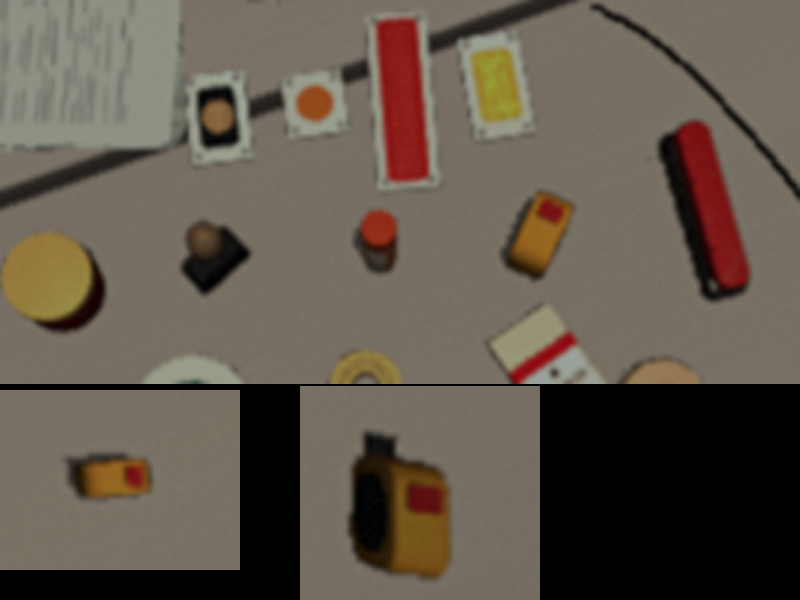

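Three tape-measure look-alikes: A (311,167), about 31x56x57 mm, which matches the description. B (380,266) is only about 18x36x40 mm. C (465,354) still has to be sized. I'll size C, check the stamp's yaw and take a scene close-up.

Run:
```python
from h import *
f=np.load("f_top.npz");p,d=f["p"],f["d"]; W=cloud("top",d)
def rect(xy):
    r=cv2.minAreaRect((xy*1000).astype(np.float32)); bx=cv2.boxPoints(r); e=[bx[1]-bx[0],bx[2]-bx[1]]; l=max(e,key=np.linalg.norm)
    return len(xy),np.round(r[0],1),np.round(r[1],1),round(np.degrees(np.arctan2(l[1],l[0]))%180,1)
def sl(n,c0,c1,r0,r1,z0,z1):
    q=W[r0:r1,c0:c1][(d[r0:r1,c0:c1]>0)]; q=q[(q[:,2]>z0)&(q[:,2]<z1)]; print(n,z0,z1,*rect(q[:,:2]))
q=W[330:380,445:485][d[330:380,445:485]>0]; h=np.percentile(q[:,2],[90,95,98]); print("C z",h)
sl("C top",445,485,330,380,h[1]-.012,h[1]+.01)
sl("A top",290,330,145,185,.048,.065)
sl("stamp base",185,230,150,195,.022,.036); sl("stamp knob",185,230,150,195,.06,.1)
sl("stap low",335,385,120,195,.006,.016);sl("stap top",335,385,120,195,.035,.06)
# tile outlines
hsv=cv2.cvtColor(p,cv2.COLOR_BGR2HSV)
for n,(c,r),m in [("stapler",(265,127),(hsv[...,1]>150)),("measure",(294,120),hsv[...,1]>130),("stamp",(208,133),p.max(2)<45),("glue",(236,126),hsv[...,1]>130)]:
    mm=np.zeros_like(m); mm[r-32:r+32,c-13:c+13]=m[r-32:r+32,c-13:c+13]; _,l,s,_=cv2.connectedComponentsWithStats(mm.astype(np.uint8)); i=1+s[1:,4].argmax()
    v,u=np.nonzero(l==i); print(n,*rect(pix2world("top",np.c_[u,v],.004)[:,:2]))
s=np.load("f_scene.npz")["p"]; cv2.imwrite("pics/crop2.png",cv2.resize(s[155:255,205:365],None,fx=5,fy=5,interpolation=cv2.INTER_CUBIC))
```

```text
C z [0.05436737 0.0561896  0.05814378]
C top 0.04418959741876888 0.06618959741876888 445 [ -33.9 -455.9] [33.7 55.5] 167.5
A top 0.048 0.065 270 [ 422.7 -172.5] [30.6 53.1] 150.7
stamp base 0.022 0.036 120 [433.9  74.1] [23.6 42.9] 126.3
stamp knob 0.06 0.1 118 [433.   73.7] [25.5 23.7] 88.2
stap low 0.006 0.016 210 [ 430.9 -285.7] [ 82.9 132.4] 179.6
stap top 0.035 0.06 616 [ 448.4 -324.3] [158.5  71.8] 8.0
stapler 616 [550.  -82.9] [ 31.1 131.8] 178.3
measure 253 [ 553.4 -157.9] [56.7 30.3] 3.1
stamp 45 [534.   63.1] [13.9 25.8] 90.0
glue 92 [552.9 -14. ] [26.1 25.5] 38.0
```

View pics/crop2.png

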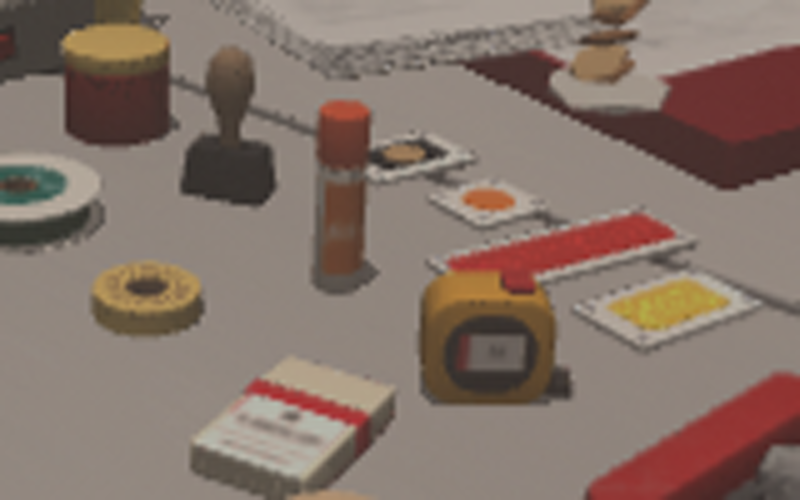

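The scene crop shows the tin (115,80), the stamp with its turned knob (230,80), the glue stick (342,195) and the tape measure (487,340) with its tape end at the right foot. C is close to A in size, so I'll measure both more finely before choosing.

Run:
```python
from h import *
f=np.load("f_top.npz");p,d=f["p"],f["d"]; W=cloud("top",d)
hsv=cv2.cvtColor(p,cv2.COLOR_BGR2HSV)
for n,(c,r) in {"A":(311,167),"B":(380,266),"C":(465,354)}.items():
    s=np.s_[r-25:min(r+25,384),c-25:c+25]; k=((hsv[s][...,1]>120)&(p[s].max(2)>60)).astype(np.uint8)
    _,l,st,_=cv2.connectedComponentsWithStats(k); i=1+st[1:,4].argmax(); m=(l==i)&(d[s]>0); z=W[s][...,2][m]
    hh,e=np.histogram(z,np.arange(0,.08,.004)); v,u=np.nonzero(l==i)
    g=pix2world("top",np.c_[u+s[1].start,v+s[0].start],.05)[:,:2]*1000
    R=cv2.minAreaRect(g.astype(np.float32)); print(n,m.sum(),hh,"size of coloured area@z=.05",np.round(R[1],1),np.round(R[0]))
for cam in("top","scene"):
  for i in range(3):
    vision.grab_frame(cam); print(cam,[(np.round(x["point"]).tolist(),round(x["p"],2)) for x in models.recognise(cam,"tape_measure_mid")])
C=vision.camera_info("scene"); q=cv2.projectPoints(np.array([[-.03,-.45,.03]]),cv2.Rodrigues(np.array(C["R"]))[0],np.array(C["t"]),np.array(C["mtx"]),np.array(C["dist_coeffs"]))[0]; print("C in scene",q)
```

```text
A 301 [  2   0   0   0   0   0   1   0   1   4   9  20  49 130  76   6   0   0
   0] size of coloured area@z=.05 [30.8 57.5] [ 420. -172.]
B 149 [ 1  0  0  1  0  0  4 17 55 64  4  0  0  0  0  0  0  0  0] size of coloured area@z=.05 [36.2 19.8] [ 175. -299.]
C 374 [  0   0   0   0   0   0   0   0   0   0   5  31  49 182  96  11   0   0
   0] size of coloured area@z=.05 [28.8 54.5] [ -33. -457.]
top [([311.0, 169.0], 0.84), ([378.0, 265.0], 0.46)]
top [([308.0, 166.0], 0.68), ([378.0, 265.0], 0.48)]
top [([312.0, 165.0], 0.87), ([379.0, 264.0], 0.48), ([154.0, 182.0], 0.19)]
scene [([302.0, 224.0], 0.86), ([230.0, 295.0], 0.61)]
scene [([303.0, 222.0], 0.67), ([231.0, 296.0], 0.61)]
scene [([303.0, 223.0], 0.82), ([231.0, 298.0], 0.63)]
C in scene [[[121.21729524 442.89541521]]]
```

C is the same size as A, but neither network ever reports it and it lies behind the work, so it's scenery. A beats B on size, fits the given dimensions, and stands among the tools, so A is the one. Stapler goes first.

```bash
cat >> h.py <<'E'
def quat(deg):
    from scipy.spatial.transform import Rotation as Ro
    a=np.radians(deg); c,s=np.cos(a),np.sin(a)
    q=Ro.from_matrix(np.array([[-s,c,0],[c,s,0],[0,0,-1]])).as_quat()
    return [q[3],q[0],q[1],q[2]]
def pickplace(pick,place,phi0,phi1,ztcp,force,up=.15,drop=.0055):
    best=None
    for k in (0,180,-180):
        a=ctrl.ik([*pick,ztcp+up],quat(phi0+k)); b=ctrl.ik([*place,ztcp+up],quat(phi1+k))
        if a is None or b is None: continue
        q=np.array(get_state()["qpos"]); c=np.abs(np.array(a)-q).max()+2*np.abs(np.array(b)-a).max()
        if best is None or c<best[0]: best=(c,k)
    k=best[1]; print("k",best, "t",get_state()["time"])
    ctrl.movep([*pick,ztcp+up],quat(phi0+k)); ctrl.movel([*pick,ztcp],max_speed=.12)
    ctrl.close_gripper(force=force); s=get_state(); print("width",s["width"],s["gripper_force"])
    ctrl.movel([*pick,ztcp+up],max_speed=.15); s=get_state(); print("lifted",s["width"],np.round(s["contact_force"],1),s["time"])
    if s["width"]<.015: return False
    ctrl.movep([*place,ztcp+up],quat(phi1+k)); ctrl.movel([*place,ztcp+drop+.02],max_speed=.15); ctrl.movel([*place,ztcp+drop],max_speed=.04)
    s=get_state(); print("down",np.round(s["contact_force"],1),np.round(s["tcp_pos"],4))
    ctrl.ungrasp(); ctrl.movel([*place,ztcp+up],max_speed=.15); print("t",get_state()["time"]); return True
E
python3 - <<'E'
from h import *
pickplace((.431,-.304),(.551,-.0825),98,88.3,.019,50)
p,d=vision.grab_frame("top"); cv2.imwrite("pics/after1.png",cv2.resize(p[80:230,130:400],None,fx=2.9,fy=2.9))
E
```

```text
k (np.float64(3.4564873142648804), 180) t 2.1
width 0.025158876733370587 49.726880262605846
lifted 0.02521981063554458 [-0.6 -1.3 -0.3] 8.3667
down [-0.3  0.4 -1.1] [ 0.551  -0.0826  0.0244]
t 12.725
```

View pics/after1.png

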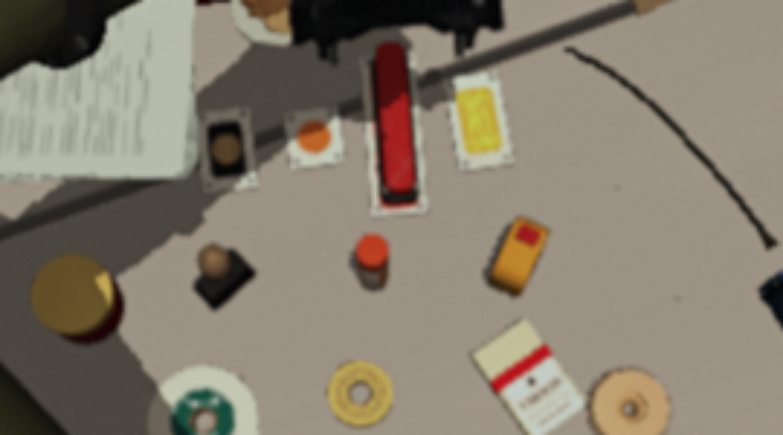

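The stapler (395,125 in the crop) stands on its tile, aligned. Next the tape measure.

Run:
```python
from h import *
ok=pickplace((.4215,-.1725),(.5535,-.1575),148.5,183.2,.024,50)
if ok: ok=pickplace((.4335,.0738),(.551,.0633),129,178.5,.047,35)
if ok: ok=pickplace((.423,-.052),(.554,-.0135),0,0,.043,25)
if ok:
    ctrl.movep([.40,.25,.3],quat(0))
    for n in ("top","scene"):
        p,d=vision.grab_frame(n); np.savez(f"g_{n}.npz",p=p,d=d)
        cv2.imwrite(f"pics/{n}2.png",cv2.resize(p[90:200,140:340] if n=="top" else p[150:260,205:365],None,fx=4,fy=4,interpolation=cv2.INTER_CUBIC))
    print(get_state()["time"])
```

```text
k (np.float64(1.7954348537277498), 180) t 12.775
width 0.05516430316579803 51.44051232593483
lifted 0.05524970478151462 [ 0.6  0.2 -2.5] 16.725
down [-0.3 -0.2 -1.7] [ 0.5534 -0.1575  0.0292]
t 20.4833
k (np.float64(2.7271898730826263), 180) t 20.4833
width 0.02531866149022535 34.03827871894464
lifted 0.025391557837315903 [ 0.1  0.3 -0.8] 24.7333
down [-1.4 -0.1 -1.5] [0.551  0.0631 0.0524]
t 28.8167
k (np.float64(0.9116870387129563), 0) t 28.8167
width 0.025171837632577243 24.38717320561409
lifted 0.02507675966993849 [-0.4  0.2  0.3] 32.675
down [-0.1  0.9 -0.1] [ 0.5539 -0.0136  0.0484]
t 36.65
37.975
```

View pics/top2.png

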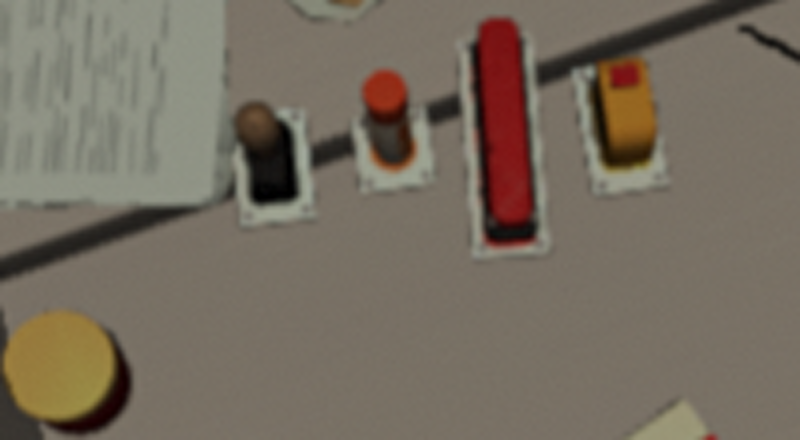

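View pics/scene2.png

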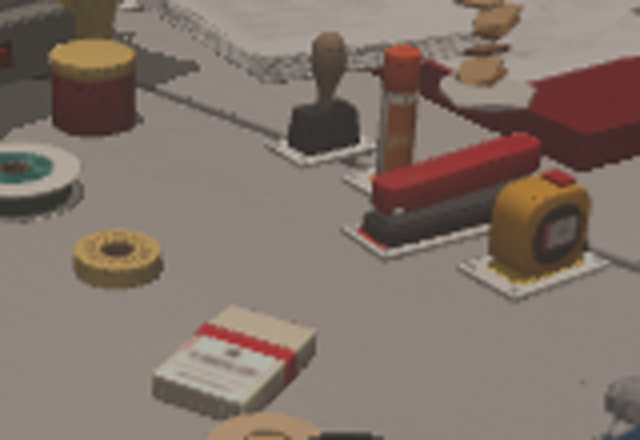

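All four stand on their tiles: stamp (270,160), glue (388,120), stapler (505,130), tape measure (627,110). The tin is in place. I'll check the offsets and yaw in numbers.

Run:
```python
from h import *
f=np.load("g_top.npz");p,d=f["p"],f["d"]; W=cloud("top",d); P=W[d>0]
def rect(xy):
    r=cv2.minAreaRect((xy*1000).astype(np.float32)); bx=cv2.boxPoints(r); e=[bx[1]-bx[0],bx[2]-bx[1]]; l=max(e,key=np.linalg.norm)
    return len(xy),np.round(r[0],1),np.round(r[1],1),round(np.degrees(np.arctan2(l[1],l[0]))%180,1)
def sl(n,c,h,z0,z1):
    m=(abs(P[:,:2]-c)<h).all(1)&(P[:,2]>z0)&(P[:,2]<z1); q=P[m]; print(n,"tgt",c,*rect(q[:,:2]),"zmed",np.round(np.median(q[:,2]),3))
sl("stapler top",(.551,-.0825),(.09,.03),.044,.06)
sl("stapler low",(.551,-.0825),(.09,.03),.010,.06)
sl("tape top",(.5535,-.1575),(.05,.03),.052,.07)
sl("stamp knob",(.551,.0633),(.045,.03),.07,.1)
sl("stamp base",(.551,.0633),(.045,.03),.024,.04)
sl("glue",(.554,-.0135),(.03,.03),.09,.11)
sl("tin",(.4226,.1906),(.05,.05),.05,.07)
```

```text
stapler top tgt (0.551, -0.0825) 467 [551.2 -83.2] [ 25.9 125.8] 178.3 zmed 0.048
stapler low tgt (0.551, -0.0825) 725 [550.9 -83.2] [ 33.8 132.7] 178.3 zmed 0.046
tape top tgt (0.5535, -0.1575) 256 [ 552.4 -157.1] [53.3 29.7] 2.6 zmed 0.059
stamp knob tgt (0.551, 0.0633) 146 [564.2  72. ] [62.8 42.2] 0.1 zmed 0.083
stamp base tgt (0.551, 0.0633) 106 [549.2  62.5] [21.7 43.4] 175.1 zmed 0.033
glue tgt (0.554, -0.0135) 111 [554.9 -13.5] [24.6 24.8] 105.7 zmed 0.101
tin tgt (0.4226, 0.1906) 641 [422.8 190.8] [63.6 67.2] 172.6 zmed 0.057
```

Everything is within about 2 mm and 4°, and the tin hasn't moved. (The stamp knob slice picked up stray points, but its base slice is fine.) Handing in.

```bash
python3 -c "
from h import *
print(ticket.close_job(), get_state()['time'])"
```

```text
the job is handed in; nothing more can be done
the job is handed in; nothing more can be done
```

The job is handed in: the stapler, tape measure, date stamp and glue stick each stand on their own tile, measured within about 2 mm and 4° before hand-in, the tin has not moved, and the robot's clock read about 38 s of the 109 s allowed; no verdict came back.

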